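# Fit the filter cover of the dust box and hold it down on its seal

## Task

Put the cover back on the bench dust box: first turn the quarter-turn fastener on the box until its wing lines up with the way the cover's slot will lie, then set the cover into the frame so that the wing comes up through the slot. Press the cover down against its rubber seal until it is fully home on the frame, and finish while still holding it pressed there, so that I can lock the fastener. Leave the other things on the bench where they are.

Things in the scene. Friction and masses are not known exactly. Their poses are not given: they have to be found in the camera images.
- dust_box: Fixed grey sheet-steel filter box on the bench's back part (raised 5 mm): 250 x 180 mm, top 70 mm above its underside, a round hose spigot at its +x end (to the left), a filter opening in its top. Origin: centre of its underside; x along the length, z up. The fastener stands on its top, 66 mm to -x of the origin at y = 0.
- frame_seat (a point): Middle of the frame's flat seat, 70 mm above the box's origin; a fitted cover's origin lies here with its axes along the box's. A rim 9 mm high surrounds the seat: its upright lower 4 mm leaves 185 x 125 mm for the 180 x 120 mm cover, above that it flares outward as a lead-in.
- seal (a joint): Squeeze of the black rubber seal, m: 0 free. The seal is a ring 126 x 104 mm round the opening, centred 21 mm to +x of the seat's middle, 4 mm proud of the seat when free; springy, 3 N per mm: the cover alone rests about 3 mm above the seat, a push of about 10 N brings it down on the seat (0.004), and it rises again when let go.
- fastener (a joint): Turn of the fastener about the vertical, rad, positive counterclockwise from above, -1.6 to 1.6; friction of 0.04 Nm, stays where it is left. At 0 the wing's length lies along the box's y axis, as the slot of a fitted cover does; at 1.57 along the box's x axis. It starts between 0.7 and 1.4.
- fastener_top (a point): Top of the fastener's wing, on its turning axis, 31.5 mm above the seat. The wing is an upright steel thumb piece, 36 mm long, 10 mm thick, from 7 to 26 mm above the seat, with a smaller rounded top (31 x 7.5 mm) above that; below 7 mm is a thin neck.
- cover: Loose grey steel cover plate lying flat on the bench's front planks, handle up: 180 (x) x 120 (y) x 5 mm, 0.25 kg. Origin: centre of its underside. A through slot, 16 mm (x) x 42 mm (y), lies with its centre 66 mm to -x of the origin; a black D-handle stands on it, 15 mm to +x of the origin.
- cover_handle (a point): Middle of the handle's bar, 38 mm above the cover's underside, 15 mm to +x of its origin. The bar runs along the cover's x axis, 84 mm long over all with a post at each end (56 mm clear between posts), 14 mm wide (y) and 14 mm high, with 26 mm clear beneath it.
- cover_slot (a point): Centre of the slot at the cover's upper face.
- screwdriver: Bystander: screwdriver with a red handle, 196 mm long, lying on the front planks to the left, pointing away from or towards the robot. Origin under its middle.
- wax_tin: Bystander: open round wax tin, 65 mm wide, 22 mm high. Origin: centre of its underside.
- sanding_block: Bystander: sanding block 45 x 88 x 26 mm. Origin: centre of its underside.
- glue_bottle: Bystander: small glue bottle with spout, 118 mm high, standing. Origin: centre of its underside.
There are look-alikes about, which are no part of the job. There is more than one size of the cover; the job needs the larger.

How it is judged:
By the outcome, as a careful person would: the job done as asked, in the order asked, and still so for the second after the job is handed in, while the arm keeps its last pose, push and grip.
It also fails if it takes over 56 s, if anything falls off the work surface, if the arm or the gripper's body presses on something with over 40 N, if the wrist force passes 120 N, or if a joint passes its speed limit or range.

## Robot

A 6-joint arm with a two-finger parallel gripper is mounted at the origin on a cart in front of the work surface, level with it; the furniture and walls round the work are solid. World frame = base frame: x ahead of the robot, y to its left, z up, the work surface at z = 0. Lengths are in m, angles in rad, forces in N, time in s.
With the tool pointing down it reaches from about 0.225 to 0.725 m from the base axis. Payload 3.1 kg.
Tool frame: the origin (TCP) lies between the finger pads; the fingertips stand 19 mm ahead of it and the grasp point (between the pads) is the TCP; z points along the fingers, y is the line along which they close (so a half turn about z gives the same grasp; the last joint's range is limited). The gripper opens to 85 mm and grips with 20 to 120 N. Pads are 22 mm wide; open, the fingers measure 114 mm over their backs; the gripper's body (76 mm by 85 mm) begins 54 mm behind the grasp point. The pads swing forward as they close: fully open they stand 13 mm farther back than shut.
Start: joints at [1.1, 0.048, 0.099, 1.622, 0, 1.443], TCP at [0.176, 0.494, 0.25] pointing down, gripper open.
Joint ranges: [-2.91, 2.91], [-0.99, 1.94], [-1.21, 1.42], [-2.12, 2.29], [-1.49, 1.47], [-3.14, 3.14]. Speed limits (rad/s): [2.79, 2.79, 3.14, 3.14, 3.14, 3.14].

## Interface

Orientations are given as a unit quaternion [w, x, y, z].
In Python, from workcell import telemetry, optics, r gives the robot as it stands.
- The arm moves only by the tool drive_tool, never from a script. Its argument "motion" is a list that holds one entry, the list of rows, each a list of 5 numbers: the closure in counts, from 0 (fully open) to 255 (shut), then the shift along the tool's x, y, z in mm, then the turn about the tool's z in degrees. A call has 1 to 5 rows; each row shifts and turns the commanded pose from where the row before left it, along the tool's axes as they then stand; what a row does not reach is not made up. A row lasts 1/12 s, in which the tool goes at most 41.7 mm and 7.16 degrees, less where a joint would pass 70% of its speed; a pose out of reach is approached as far as the arm can. A call is refused whole if a number of a shift passes 41.7 or a number of a turn 7.16, either way. A call with a gripper value outside its range is refused whole. The fingers move at their own pace and stop on an object; "force" is the grip in N (left out, the last holds). Time passes only in rows, so rows that do not move let the fingers close. It gives the time, the measured TCP pose, the force, the opening and the grip force at its end, in the units of the state.
- telemetry.get_state(): the state, without advancing time (a new reading comes with each control period).
- optics.capture(name): name is "side" or "top" or "wrist"; returns a dict with "img" (420x560x3 uint8, blue, green, red), "range_z" (420x560 float32, m along the optical axis (not along the pixel's ray), 0 where there is no reading), "mtx" (3x3 intrinsics, pixels), "cam_to_world" (4x4, takes a point from camera to world coordinates); the wrist camera has in their place "mount" (4x4, takes a point from camera to tool coordinates, whose origin is the TCP and whose axes are the flange's). Camera axes: x right, y down, z forward; pixel columns grow to the right and rows downward; lengths in m; the calibration is good to about 2 mm. A picture is of the moment at which its call begins: read the wrist's pose just before it.
- r.hand_in(): hands the job in; it is judged then, once.
The state is a dict: "time": time; "joint_positions": joint angles; "joint_vel": joint speeds; "tau": joint torques, N m; "ee_pos": TCP position; "tcp_rot": TCP orientation; "wrist_force": force on the tool from outside, world axes, zero at the start; "ft_torque": the same for the moment, N m; "grip_width": finger opening in m; "grasp_force": force on a finger pad.
Only numpy, scipy, OpenCV 4.12 (cv2) and the standard library are available. Lean on these libraries where they do the work, as an engineer would, in place of code of your own. Each camera call takes 0.05 s, during which the arm holds its last target. There are 200 camera calls.

## Working session

There is one attempt and no reset: what is moved stays moved. The work goes in short steps, Python scripts to look and compute and a tool call to move; the robot and the scene stay as the last step left them, time stands still between calls to the robot, and variables do not carry over. Pictures are saved under pics/ and viewed, at most 10 in all, crops included, and the job is handed in when it is done.

Besides the shell and the picture viewer there is one more tool, called after ">>>" in YAML: its name, and indented under it one key for each argument. drive_tool: Moves the arm, as the interface text tells. Its arguments: {"type":"object","properties":{"motion":{"type":"array","items":{"type":"array","items":{"type":"array","items":{"type":"number"}}}},"force":{"type":"number"}},"required":["motion"]}

```bash
mkdir -p pics
cat > h.py <<'E'
import numpy as np, cv2
from workcell import telemetry, optics, r
from scipy.spatial.transform import Rotation as R
def st():
    s=telemetry.get_state(); w,x,y,z=s["tcp_rot"]; return s,R.from_quat([x,y,z,w]).as_matrix(),np.array(s["ee_pos"])
def cap(n):
    s,Rm,p=st(); c=optics.capture(n)
    if n=="wrist":
        T=np.eye(4);T[:3,:3]=Rm;T[:3,3]=p; c["T"]=T@np.array(c["mount"])
    else: c["T"]=np.array(c["cam_to_world"])
    return c
def cloud(c):
    d=c["range_z"];K=np.array(c["mtx"]);v,u=np.indices(d.shape)
    P=np.stack([(u-K[0,2])/K[0,0]*d,(v-K[1,2])/K[1,1]*d,d],-1)
    P=P@c["T"][:3,:3].T+c["T"][:3,3]; P[d==0]=np.nan; return P
def ray(c,u,v,z):
    K=np.array(c["mtx"]);d=c["T"][:3,:3]@np.array([(u-K[0,2])/K[0,0],(v-K[1,2])/K[1,1],1]);o=c["T"][:3,3]
    return o+d*(z-o[2])/d[2]
E
python3 - <<'E'
from h import *
s,Rm,p=st();print(s);
for n in("top","side"):
    c=cap(n);cv2.imwrite(f"pics/{n}0.png",c["img"]);np.savez(f"{n}0.npz",P=cloud(c),img=c["img"],T=c["T"],mtx=c["mtx"]);print(n,c["T"].round(3).tolist(),np.array(c["mtx"]).tolist())
E
```

```text
{'time': 0.0, 'joint_positions': array([1.10017495e+00, 4.87595292e-02, 9.75782168e-02, 1.62201078e+00,
       1.36889426e-05, 1.44298030e+00]), 'joint_vel': array([ 3.19122076e-04, -7.56390636e-04,  5.73610573e-04,  4.83154178e-05,
       -4.25155813e-05,  3.60645413e-04]), 'tau': array([ 2.15018889e-05, -3.38780594e+01,  3.20015717e+01,  2.03165563e-02,
       -1.39652834e-04, -1.31357538e-07]), 'ee_pos': array([0.1762212 , 0.49392989, 0.24910272]), 'tcp_rot': array([-3.59644469e-04,  1.70564526e-01,  9.85345781e-01, -1.14263903e-03]), 'wrist_force': array([-0.76696402,  0.611485  ,  0.23501108]), 'ft_torque': array([0.02327906, 0.02080585, 0.02447374]), 'grasp_force': 0.0, 'grip_width': 0.08521720127128618}
top [[0.068, -0.974, 0.217, 0.259], [-0.998, -0.067, 0.01, -0.012], [0.005, -0.217, -0.976, 1.493], [0.0, 0.0, 0.0, 1.0]] [[484.62069131390126, 0.0, 272.828818925894], [0.0, 484.62069131390126, 213.40700780606608], [0.0, 0.0, 1.0]]
side [[-0.982, -0.077, 0.17, 0.378], [-0.186, 0.36, -0.914, 0.873], [0.009, -0.93, -0.368, 0.449], [0.0, 0.0, 0.0, 1.0]] [[381.89877341600726, 0.0, 281.2208072846568], [0.0, 381.89877341600726, 210.84101291231582], [0.0, 0.0, 1.0]]
```

View pics/top0.png

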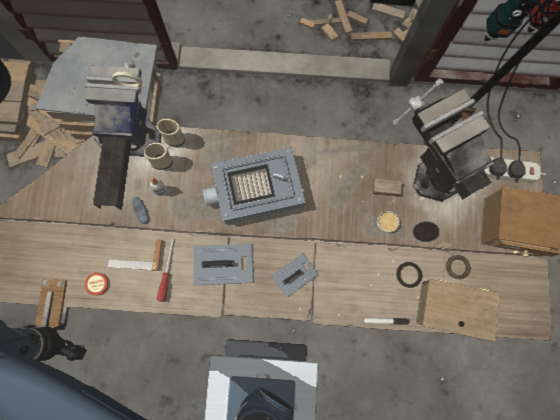

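View pics/side0.png

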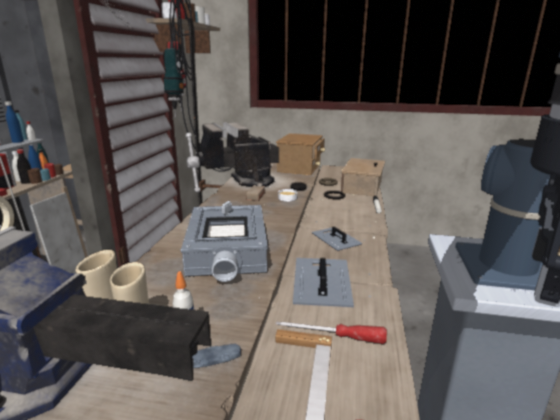

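The top view shows the large cover at about (223,264) with its slot on the right at (245,264). The box is at (258,185), its spigot on the left at (210,197) and the fastener at about (280,176). The small look-alike cover is at (295,274).

Run:
```python
from h import *
d=np.load("top0.npz");P=d["P"]
for n,(u,v) in dict(cover=(245,252),slotR=(245,264),handle=(220,264),box=(258,185),rimTL=(217,164),rimTR=(292,150),rimBR=(303,207),rimBL=(226,222),fast=(280,176),plate=(235,270),spig=(210,197)).items(): print(n,P[v,u].round(4))
c=cap("wrist");print(np.array(c["mount"]).round(3).tolist(),np.array(c["mtx"]).tolist())
img=d["img"];cv2.imwrite("pics/topc.png",cv2.resize(img[130:310,170:330],None,fx=4,fy=4,interpolation=cv2.INTER_CUBIC)[:600])
```

```text
cover [0.4628 0.0801 0.0018]
slotR [ 0.4262  0.0773 -0.0026]
handle [0.4156 0.1489 0.0462]
box [0.6687 0.054  0.0432]
rimTL [0.7167 0.1825 0.0779]
rimTR [ 0.8056 -0.0454  0.0022]
rimBR [ 0.6174 -0.0912  0.005 ]
rimBL [0.5454 0.1429 0.0411]
fast [ 0.6834 -0.0122  0.1055]
plate [0.405  0.1061 0.0036]
spig [0.6132 0.1949 0.0709]
[[0.0, -0.945, -0.326, 0.085], [1.0, 0.0, -0.0, 0.0], [0.0, -0.326, 0.945, -0.124], [0.0, 0.0, 0.0, 1.0]] [[332.54216605890895, 0.0, 281.84241499413434], [0.0, 332.54216605890895, 209.27180625373703], [0.0, 0.0, 1.0]]
```

>>> drive_tool:
  motion:
    - [[0, -32, -16, 0, 0], [0, -32, -16, 0, 0], [0, -32, -16, 0, 0], [0, -32, -16, 0, 0], [0, -32, -16, 0, 0]]

```text
time: 0.57
ee_pos: [0.3009, 0.364, 0.2499]
tcp_rot: [-0.0, 0.17, 0.985, -0.0]
wrist_force: [1.1, 0.4, -0.7]
grip_width: 0.0854
grasp_force: 0.0
```

>>> drive_tool:
  motion:
    - [[0, -32, -16, 0, 0], [0, -32, -16, 0, 0], [0, -32, -16, 0, 0], [0, -32, -16, 0, 0], [0, -32, -16, 0, 0]]

```text
time: 0.98
ee_pos: [0.4249, 0.2346, 0.25]
tcp_rot: [-0.0, 0.171, 0.985, -0.0]
wrist_force: [1.4, 0.0, -1.1]
grip_width: 0.0852
grasp_force: 0.0
```

>>> drive_tool:
  motion:
    - [[0, -32, -16, 0, 0], [0, -32, -16, 0, 0], [0, -32, -16, 0, 0], [0, -32, -16, 0, 0], [0, -32, -16, 0, 0]]

```text
time: 1.4
ee_pos: [0.5487, 0.1055, 0.2498]
tcp_rot: [-0.0, 0.171, 0.985, -0.0]
wrist_force: [1.0, 0.1, -0.4]
grip_width: 0.0853
grasp_force: 0.0
```

>>> drive_tool:
  motion:
    - [[0, -32, -16, 0, 0], [0, -32, -16, 0, 0], [0, 0, 0, 0, -7], [0, 0, 0, 0, -7], [0, 0, 0, 0, -7]]

```text
time: 1.82
ee_pos: [0.5976, 0.0544, 0.249]
tcp_rot: [-0.001, -0.014, 1.0, 0.0]
wrist_force: [-0.2, -0.2, 0.4]
grip_width: 0.0858
grasp_force: 0.0
```

>>> drive_tool:
  motion:
    - [[0, 0, 0, 0, -7], [0, 0, 0, 0, 0], [0, 0, 0, 0, 0]]

```text
time: 2.07
ee_pos: [0.5972, 0.0554, 0.2498]
tcp_rot: [-0.0, -0.071, 0.997, 0.0]
wrist_force: [-0.6, 0.4, 0.6]
grip_width: 0.0855
grasp_force: 0.0
```

Run:
```python
from h import *
s,Rm,p=st();print(s["time"],p,Rm.round(3).tolist(),s["joint_positions"].round(3))
c=cap("wrist");cv2.imwrite("pics/w1.png",c["img"]);np.savez("w1.npz",P=cloud(c),img=c["img"],T=c["T"],mtx=c["mtx"])
```

```text
2.0667 [0.59724033 0.0553985  0.24983915] [[-0.99, -0.142, -0.001], [-0.142, 0.99, 0.0], [0.001, 0.0, -1.0]] [-0.019  0.249  0.322  1.645 -0.    -0.162]
```

View pics/w1.png

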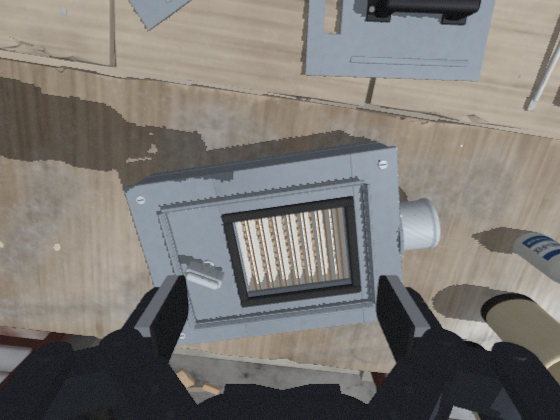

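The wrist view shows the box with its seal ring around (292,252) and the spigot on the right at (420,225). The wing is on the left at (203,277). The front edge of the large cover is at the top, near (400,60).

Run:
```python
from h import *
d=np.load("w1.npz");P=d["P"];img=d["img"];c=dict(T=d["T"],mtx=d["mtx"])
z=P[...,2]
roi=np.zeros(z.shape,bool);roi[180:320,205:375]=1
# seal ring
m=((img.max(2)<45)&roi).astype(np.uint8)
cs,_=cv2.findContours(m,cv2.RETR_EXTERNAL,cv2.CHAIN_APPROX_NONE)
k=max(cs,key=cv2.contourArea)[:,0]
pts=np.array([ray(c,u,v,.079)[:2] for u,v in k],np.float32)
(cx,cy),wh,a=cv2.minAreaRect(pts);print("seal",cx,cy,wh,a)
# box top by height
m=((z>.066)&(z<.09));m[:, :110]=0;m[345:]=0
fl=P[200:320,170:225];print("z seat",np.nanmedian(P[225:255,180:215,2]),np.nanmedian(P[250:300,330:360,2]))
# wing
w=(z>.09)&(z<.115);w[:255]=0;w[295:]=0;w[:,:175]=0;w[:,232:]=0
q=P[w];print(len(q),q[:,2].min(),q[:,2].max())
t=q[q[:,2]>.1];
for nm,t in(("all",q),("top",t)):
  (x,y),wh,a=cv2.minAreaRect(t[:,:2].astype(np.float32));e,V=np.linalg.eigh(np.cov(t[:,:2].T));print(nm,len(t),x,y,wh,a,t.mean(0),np.degrees(np.arctan2(V[1,1],V[0,1])))
# box-top outer corners via z region
g=(z>.066)&(z<.088)&(np.indices(z.shape)[1]<400)
g=g.astype(np.uint8);g[330:]=0
cs,_=cv2.findContours(g,cv2.RETR_EXTERNAL,cv2.CHAIN_APPROX_NONE);k=max(cs,key=cv2.contourArea)[:,0]
kp=P[k[:,1],k[:,0]][:,:2].astype(np.float32)
print("boxtop",cv2.minAreaRect(kp))
L=kp[(k[:,1]>150)&(k[:,1]<195)];vx=cv2.fitLine(L,cv2.DIST_HUBER,0,.01,.01).ravel();print("front edge",vx,np.degrees(np.arctan2(vx[1],vx[0])))
cv2.imwrite("pics/w1c.png",cv2.resize(img[145:345,120:390],None,fx=2.9,fy=2.9,interpolation=cv2.INTER_CUBIC))
```

```text
seal 0.6605960130691528 0.07827599346637726 (0.0879998505115509, 0.11366723477840424) 17.9102725982666
z seat 0.07508201552997334 0.07446848594386596
624 0.09014494227178133 0.10808754002310389
all 624 0.6838761568069458 -0.0066734012216329575 (0.03574088588356972, 0.009645159356296062) 74.01287078857422 [ 0.68222408 -0.00617281  0.10099671] 74.88652227205522
top 377 0.68404221534729 -0.006678229197859764 (0.03531220927834511, 0.00906920526176691) 71.89263916015625 [ 0.68330464 -0.00641155  0.10452421] 74.21247921861396
boxtop ((0.6657620072364807, 0.057330213487148285), (0.18478287756443024, 0.25628456473350525), 16.621593475341797)
front edge [ 0.28649825 -0.95808077  0.5823459   0.01574193] -73.35157
```

View pics/w1c.png

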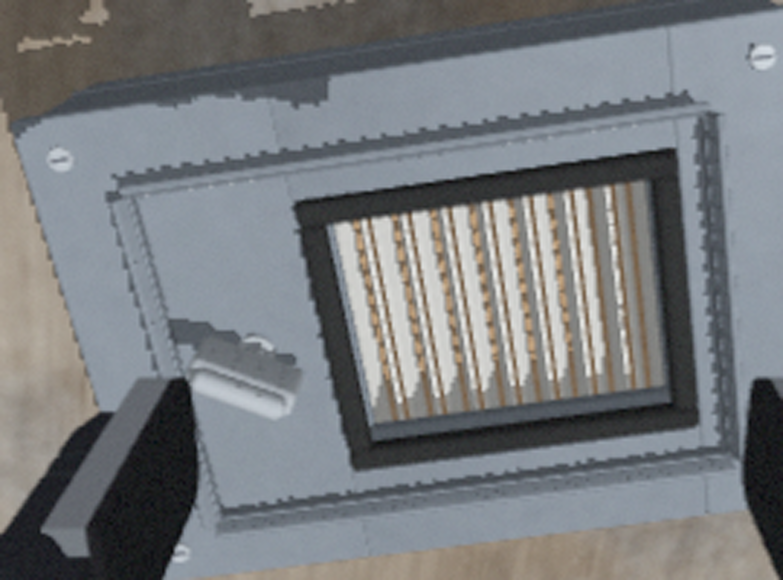

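>>> drive_tool:
  motion:
    - [[130, 0, 0, 0, -7.1], [130, 0, 0, 0, -7.1], [130, 0, 0, 0, -7.1], [130, 0, 0, 0, -7.1], [130, 0, 0, 0, -7.1]]

```text
time: 2.53
ee_pos: [0.5973, 0.0556, 0.2502]
tcp_rot: [-0.0, -0.375, 0.927, 0.0]
wrist_force: [-0.4, -0.8, 0.2]
grip_width: 0.0418
grasp_force: 0.0
```

>>> drive_tool:
  motion:
    - [[130, 0, 0, 0, -7.1], [130, 0, 0, 0, -7.1], [130, 0, 0, 0, -7.1], [130, 0, 0, 0, -7.1], [130, 0, 0, 0, -1.1]]

```text
time: 2.95
ee_pos: [0.5973, 0.0556, 0.2503]
tcp_rot: [-0.0, -0.598, 0.802, 0.0]
wrist_force: [-0.2, 0.3, -0.1]
grip_width: 0.042
grasp_force: 0.0
```

>>> drive_tool:
  motion:
    - [[130, 11, -34, 0, 0], [130, 11, -34, 0, 0], [130, 12, -33, 20, 0], [130, 0, 0, 30, 0], [130, 0, 0, 20, 0]]

```text
time: 3.37
ee_pos: [0.6854, -0.0077, 0.1757]
tcp_rot: [-0.001, -0.595, 0.804, 0.001]
wrist_force: [-0.9, 0.1, -0.4]
grip_width: 0.0416
grasp_force: 0.0
```

>>> drive_tool:
  motion:
    - [[130, 0, 0, 0, 0], [130, 0, 0, 0, 0]]

```text
time: 3.53
ee_pos: [0.6831, -0.0059, 0.1782]
tcp_rot: [-0.002, -0.596, 0.803, 0.002]
wrist_force: [0.5, 0.6, -0.0]
grip_width: 0.0418
grasp_force: 0.0
```

Run:
```python
from h import *
s,Rm,p=st();print(s["time"],p,Rm.round(3).tolist(),s["grip_width"])
t=np.array([.6843,-.0064,.108]);print("to go mm",(Rm.T@(t-p)*1000).round(1), "y ang",np.degrees(np.arctan2(Rm[1,1],Rm[0,1])))
d=np.load("w1.npz");P=d["P"];img=d["img"];c=dict(T=d["T"],mtx=d["mtx"])
m=((img.max(2)<75)).astype(np.uint8);m[:180]=0;m[306:]=0;m[:,:205]=0;m[:,372:]=0
cs,_=cv2.findContours(m,cv2.RETR_EXTERNAL,cv2.CHAIN_APPROX_NONE)
k=max(cs,key=cv2.contourArea)[:,0]
pts=np.array([ray(c,u,v,.079)[:2] for u,v in k],np.float32)
print("seal",cv2.minAreaRect(pts),k.min(0),k.max(0))
ap=cv2.approxPolyDP(k[:,None],6,True)[:,0];print(ap.tolist(),[ray(c,u,v,.079)[:2].round(4).tolist() for u,v in ap])
```

```text
3.5333 [ 0.68311042 -0.00592743  0.17815784] [[-0.289, -0.957, -0.005], [-0.957, 0.289, 0.001], [0.001, 0.005, -1.0]] 0.041814380750089655
to go mm [ 0.  -1.6 70.2] y ang 163.21655821771162
seal ((0.6581502556800842, 0.07604772597551346), (0.10349594056606293, 0.12483866512775421), 16.714672088623047) [221 196] [360 305]
[[352, 196], [223, 214], [241, 304], [359, 291]] [[0.5913, 0.1205], [0.6259, 0.0041], [0.7224, 0.031], [0.6897, 0.1489]]
```

>>> drive_tool:
  motion:
    - [[130, 0, -1.6, 25, 0], [130, 0, 0, 25, 0], [130, 0, 0, 20, 0], [130, 0, 0, 0, 0], [130, 0, 0, 0, 0]]

```text
time: 3.95
ee_pos: [0.6859, -0.0061, 0.1118]
tcp_rot: [0.0, -0.597, 0.802, -0.0]
wrist_force: [-0.3, -0.1, 1.4]
grip_width: 0.0418
grasp_force: 0.0
```

>>> drive_tool:
  motion:
    - [[255, 0, 0, 0, 0], [255, 0, 0, 0, 0], [255, 0, 0, 0, 0], [255, 0, 0, 0, 0], [255, 0, 0, 0, 0]]
  force: 30

```text
time: 4.37
ee_pos: [0.6862, -0.006, 0.114]
tcp_rot: [0.001, -0.597, 0.802, -0.0]
wrist_force: [-3.4, 0.9, 5.7]
grip_width: 0.0087
grasp_force: 30.6
```

>>> drive_tool:
  motion:
    - [[255, 0, 0, 0, 5], [255, 0, 0, 0, 5], [255, 0, 0, 0, 5], [255, 0, 0, 0, 5], [255, 0, 0, 0, 5]]

```text
time: 4.78
ee_pos: [0.6866, -0.0062, 0.114]
tcp_rot: [0.001, -0.408, 0.913, -0.001]
wrist_force: [-3.7, 1.4, 4.3]
grip_width: 0.0086
grasp_force: 30.5
```

>>> drive_tool:
  motion:
    - [[255, 0, 0, 0, 5], [255, 0, 0, 0, 5], [255, 0, 0, 0, 5], [255, 0, 0, 0, 5], [255, 0, 0, 0, 5]]

```text
time: 5.2
ee_pos: [0.6868, -0.0066, 0.114]
tcp_rot: [0.002, -0.2, 0.98, -0.001]
wrist_force: [-1.8, -0.2, 5.7]
grip_width: 0.0088
grasp_force: 30.5
```

>>> drive_tool:
  motion:
    - [[255, 0, 0, 0, 5], [255, 0, 0, 0, 1.6], [255, 0, 0, 0, 0], [255, 0, 0, 0, 0]]

```text
time: 5.53
ee_pos: [0.6868, -0.0067, 0.114]
tcp_rot: [0.002, -0.146, 0.989, -0.001]
wrist_force: [-2.5, 0.1, 4.5]
grip_width: 0.0088
grasp_force: 30.5
```

Run:
```python
from h import *
s,Rm,p=st();print(s["time"],p,s["wrist_force"],s["ft_torque"],"y ang",np.degrees(np.arctan2(Rm[1,1],Rm[0,1])))
```

```text
5.5333 [ 0.68684482 -0.00670032  0.11402712] [-2.45899952  0.1043314   4.52505053] [ 0.05862088  0.60570298 -0.02923427] y ang 106.73358140413615
```

>>> drive_tool:
  motion:
    - [[120, 0, 0, 0, 0], [120, 0, 0, 0, 0], [120, 0, 0, 0, 0], [120, 0, 0, -30, 0], [120, 0, 0, -35, 0]]

```text
time: 5.95
ee_pos: [0.6831, -0.0063, 0.1706]
tcp_rot: [-0.005, -0.146, 0.989, 0.001]
wrist_force: [0.7, -0.8, 0.2]
grip_width: 0.0451
grasp_force: 0.0
```

>>> drive_tool:
  motion:
    - [[80, 20, 13, -35, 0], [50, 20, 13, -35, 0], [0, 20, 13, 0, 0], [0, 20, 13, 0, 0], [0, 0, 0, 0, 0]]

```text
time: 6.37
ee_pos: [0.5913, 0.0214, 0.245]
tcp_rot: [-0.001, -0.146, 0.989, 0.001]
wrist_force: [0.4, -0.3, -0.9]
grip_width: 0.0854
grasp_force: 0.0
```

>>> drive_tool:
  motion:
    - [[0, 0, 0, 0, 0], [0, 0, 0, 0, 0]]

```text
time: 6.53
ee_pos: [0.5955, 0.0199, 0.2441]
tcp_rot: [0.0, -0.146, 0.989, -0.0]
wrist_force: [0.6, 0.1, 0.1]
grip_width: 0.0856
grasp_force: 0.0
```

Run:
```python
from h import *
s,Rm,p=st();print(s["time"],p)
c=cap("wrist");P=cloud(c);cv2.imwrite("pics/w2.png",c["img"])
z=P[...,2];w=(z>.09)&(z<.115)&(np.abs(P[...,0]-.685)<.035)&(np.abs(P[...,1]+.006)<.035)
q=P[w];e,V=np.linalg.eigh(np.cov(q[:,:2].T));print(len(q),cv2.minAreaRect(q[:,:2].astype(np.float32)),np.degrees(np.arctan2(V[1,1],V[0,1])))
img=c["img"];b=np.nan_to_num(P)
m=((img.max(2)<75)&(np.abs(b[...,0]-.658)<.075)&(np.abs(b[...,1]-.076)<.08)&(z>.07)).astype(np.uint8)
cs,_=cv2.findContours(m,cv2.RETR_EXTERNAL,cv2.CHAIN_APPROX_NONE);k=max(cs,key=cv2.contourArea)[:,0]
print("seal",cv2.minAreaRect(np.array([ray(c,u,v,.079)[:2] for u,v in k],np.float32)))
```

```text
6.5333 [0.59553088 0.01987232 0.2440653 ]
460 ((0.684469997882843, -0.006955064833164215), (0.03605927526950836, 0.01003590039908886), 16.595598220825195) -160.841612319988
seal ((0.6823785305023193, 0.1023978590965271), (0.16538840532302856, 0.1623132973909378), 16.784154891967773)
```

View pics/w2.png

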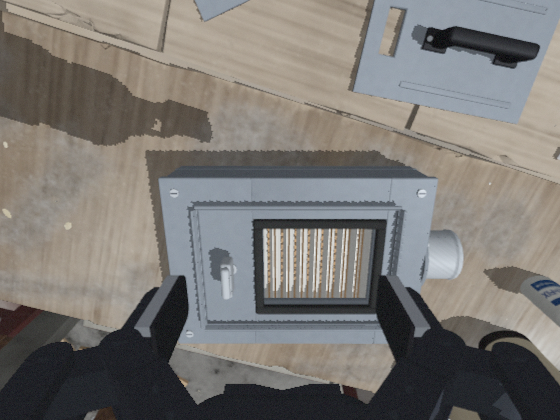

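Wing now lies at 16.6°, along the slot direction of the box (yaw 16.7°). Next is a view of the cover, whose slot is at (393,32) and handle near (480,45).

>>> drive_tool:
  motion:
    - [[0, 28, 26, 0, 0], [0, 28, 26, 0, 0], [0, 28, 26, 0, 0], [0, 28, 26, 0, 0], [0, 28, 26, 0, 0]]

```text
time: 7.0
ee_pos: [0.4231, 0.1044, 0.2439]
tcp_rot: [-0.0, -0.145, 0.989, 0.0]
wrist_force: [-0.6, -0.6, 1.1]
grip_width: 0.0854
grasp_force: 0.0
```

>>> drive_tool:
  motion:
    - [[0, 28, 26, 0, 0], [0, 0, 0, 0, 0], [0, 0, 0, 0, 0], [0, 0, 0, 0, 0]]

```text
time: 7.33
ee_pos: [0.3906, 0.1208, 0.2445]
tcp_rot: [0.001, -0.146, 0.989, -0.0]
wrist_force: [1.5, 0.1, -0.5]
grip_width: 0.0853
grasp_force: 0.0
```

Run:
```python
from h import *
s,Rm,p=st();print(s["time"],p)
c=cap("wrist");P=cloud(c);img=c["img"];cv2.imwrite("pics/w3.png",img);np.savez("w3.npz",P=P,img=img,T=c["T"],mtx=c["mtx"])
b=np.nan_to_num(P)
h=(b[...,2]>.025)&(b[...,2]<.06)&(np.abs(b[...,0]-.42)<.08)&(np.abs(b[...,1]-.14)<.1)
h[290:]=0
q=P[h&(P[...,2]>.04)];print("bar",len(q),q[:,2].max(),cv2.minAreaRect(q[:,:2].astype(np.float32)))
hsv=cv2.cvtColor(img,cv2.COLOR_BGR2HSV)
m=((hsv[...,0]>95)&(hsv[...,0]<130)&(hsv[...,1]>25)&(b[...,2]<.03)&(b[...,0]<.51)&(b[...,0]>.3)&(b[...,1]>.02)&(b[...,1]<.25)).astype(np.uint8)
m[330:]=0
cs,hi=cv2.findContours(m,cv2.RETR_CCOMP,cv2.CHAIN_APPROX_NONE)
for i,k in enumerate(cs):
    if cv2.contourArea(k)>200:
        k=k[:,0];print(hi[0][i][3],cv2.contourArea(k),k.min(0),k.max(0),cv2.minAreaRect(np.array([ray(c,u,v,.005)[:2] for u,v in k],np.float32)))
```

```text
7.3333 [0.39057476 0.12083011 0.24450569]
bar 988 0.046730849502712446 ((0.4184587597846985, 0.16179098188877106), (0.014259048737585545, 0.08290272951126099), 5.609379291534424)
-1 15081.0 [214 140] [384 262] ((0.42013221979141235, 0.14678561687469482), (0.12022257596254349, 0.17878150939941406), 6.429319381713867)
11 1580.0 [267 194] [352 232] ((0.4239761531352997, 0.16492518782615662), (0.03298969566822052, 0.1026204451918602), 6.454992771148682)
11 575.5 [229 176] [250 213] ((0.4267612397670746, 0.08180129528045654), (0.04460134357213974, 0.019325755536556244), 6.165817737579346)
```

View pics/w3.png

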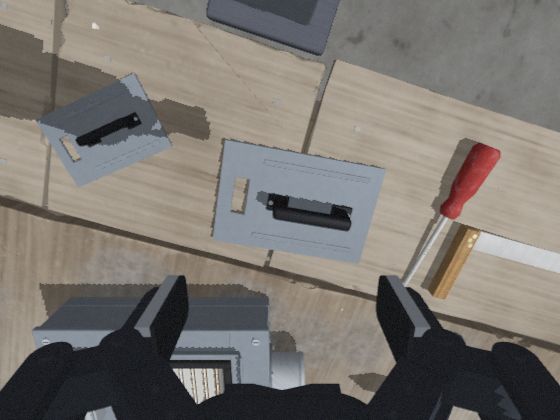

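The large cover is centred at about (298,200), with the slot on its left at (240,195) and the handle bar at (312,213). The small cover at (105,130) is the look-alike. The red screwdriver lies clear at (470,180).

>>> drive_tool:
  motion:
    - [[60, 0, 0, 0, -7], [60, 0, 0, 0, -7], [60, 0, 0, 0, -7], [60, 0, 0, 0, -7], [60, 0, 0, 0, -7]]

```text
time: 7.8
ee_pos: [0.391, 0.1202, 0.2441]
tcp_rot: [-0.0, -0.438, 0.899, -0.0]
wrist_force: [0.6, 0.3, -0.4]
grip_width: 0.0654
grasp_force: 0.0
```

>>> drive_tool:
  motion:
    - [[60, 0, 0, 0, -7], [60, 0, 0, 0, -7], [60, 0, 0, 0, -7], [60, 0, 0, 0, -7], [60, 0, 0, 0, -7]]

```text
time: 8.22
ee_pos: [0.391, 0.1202, 0.244]
tcp_rot: [-0.0, -0.688, 0.725, -0.0]
wrist_force: [0.3, 0.1, -0.0]
grip_width: 0.0655
grasp_force: 0.0
```

>>> drive_tool:
  motion:
    - [[60, 0, 0, 0, -7], [60, -19, -16, 0, -2.6], [60, -19, -16, 30, 0], [60, 0, 0, 40, 0], [60, 0, 0, 30, 0]]

```text
time: 8.63
ee_pos: [0.4198, 0.1617, 0.142]
tcp_rot: [0.0, 0.745, -0.667, 0.0]
wrist_force: [-0.6, -0.8, -1.1]
grip_width: 0.0655
grasp_force: 0.0
```

>>> drive_tool:
  motion:
    - [[60, 0, 0, 0, 0], [60, 0, 0, 0, 0]]

```text
time: 8.8
ee_pos: [0.4169, 0.1607, 0.1419]
tcp_rot: [0.003, 0.745, -0.667, -0.002]
wrist_force: [0.0, -0.1, -0.2]
grip_width: 0.0653
grasp_force: 0.0
```

Run:
```python
from h import *
s,Rm,p=st();print(s["time"],p)
t=np.array([.4185,.1617,.038]);print("to go mm",(Rm.T@(t-p)*1000).round(1), "y ang",np.degrees(np.arctan2(Rm[1,1],Rm[0,1])),Rm.round(3).tolist())
```

```text
8.8 [0.4168702  0.16065787 0.14188737]
to go mm [ -0.9  -2.4 103.9] y ang -173.71668550842264 [[0.109, -0.994, -0.006], [-0.994, -0.109, -0.001], [0.001, 0.006, -1.0]]
```

>>> drive_tool:
  motion:
    - [[60, -1, -1.5, 35, 0], [60, 0, 0, 35, 0], [60, 0, 0, 25, 0], [60, 0, 0, 9, 0], [60, 0, 0, 0, 0]]

```text
time: 9.22
ee_pos: [0.4196, 0.1623, 0.0403]
tcp_rot: [0.0, 0.745, -0.667, -0.0]
wrist_force: [0.3, -1.0, 0.4]
grip_width: 0.065
grasp_force: 0.0
```

>>> drive_tool:
  motion:
    - [[60, 0, 0, 0, 0], [60, 0, 0, 0, 0]]

```text
time: 9.38
ee_pos: [0.4221, 0.1632, 0.0435]
tcp_rot: [-0.002, 0.745, -0.667, 0.002]
wrist_force: [-0.0, 0.3, 0.1]
grip_width: 0.0655
grasp_force: 0.0
```

>>> drive_tool:
  motion:
    - [[255, 0, 0, 0, 0], [255, 0, 0, 0, 0], [255, 0, 0, 0, 0], [255, 0, 0, 0, 0], [255, 0, 0, 0, 0]]
  force: 90

```text
time: 9.8
ee_pos: [0.4197, 0.1629, 0.0411]
tcp_rot: [-0.001, 0.745, -0.667, 0.0]
wrist_force: [-0.4, -0.0, 4.4]
grip_width: 0.0121
grasp_force: 88.4
```

Run:
```python
from h import *
s,Rm,p=st();print(s["time"],p,s["wrist_force"],"y ang",np.degrees(np.arctan2(Rm[1,1],Rm[0,1])),Rm[:,2])
```

```text
9.8 [0.41971331 0.16289542 0.04108518] [-0.42902698 -0.00597866  4.42334835] y ang -173.6376559948232 [ 1.39388580e-03  3.73409347e-04 -9.99998959e-01]
```

>>> drive_tool:
  motion:
    - [[255, 0, 0, -10, 0], [255, 0, 0, -30, 0], [255, 0, 0, -40, 0], [255, 0, 0, -40, -5], [255, 0, 0, -38, -5.3]]

```text
time: 10.22
ee_pos: [0.4181, 0.1625, 0.1995]
tcp_rot: [0.001, 0.803, -0.595, -0.001]
wrist_force: [1.7, 0.4, -1.7]
grip_width: 0.0123
grasp_force: 88.3
```

>>> drive_tool:
  motion:
    - [[255, 10, -13, 0, 0], [255, 19, -25, 0, 0], [255, 19, -25, 0, 0], [255, 19, -25, 0, 0], [255, 19, -25, 0, 0]]

```text
time: 10.63
ee_pos: [0.5527, 0.1122, 0.1979]
tcp_rot: [0.0, 0.802, -0.597, -0.001]
wrist_force: [0.3, 0.2, -1.4]
grip_width: 0.0121
grasp_force: 88.3
```

>>> drive_tool:
  motion:
    - [[255, 19, -25, 0, 0], [255, 19, -25, 0, 0], [255, 19, -25, 0, 0], [255, 10, -13, 0, 0], [255, 0, 0, 0, 0]]

```text
time: 11.05
ee_pos: [0.6579, 0.0717, 0.1958]
tcp_rot: [0.001, 0.801, -0.598, -0.0]
wrist_force: [0.2, -1.1, -3.0]
grip_width: 0.0121
grasp_force: 88.5
```

>>> drive_tool:
  motion:
    - [[255, 0, 0, 0, 0], [255, 0, 0, 0, 0], [255, 0, 0, 0, 0]]

```text
time: 11.3
ee_pos: [0.6546, 0.0744, 0.1982]
tcp_rot: [0.0, 0.802, -0.597, -0.001]
wrist_force: [0.4, 0.1, -2.5]
grip_width: 0.012
grasp_force: 88.5
```

Run:
```python
from h import *
s,Rm,p=st();print(s["time"],p,s["grip_width"])
c=cap("wrist");P=cloud(c);img=c["img"];cv2.imwrite("pics/w4.png",img);np.savez("w4.npz",P=P,img=img,T=c["T"],mtx=c["mtx"],Rm=Rm,p=p)
t=np.array([.6607,.0709,.15]);print("to go mm",(Rm.T@(t-p)*1000).round(1), "y ang",np.degrees(np.arctan2(Rm[1,1],Rm[0,1])),Rm[:,2])
```

```text
11.3 [0.65455181 0.07435676 0.19820492] 0.011991584373278739
to go mm [ 5.1 -4.9 48.2] y ang -163.29883553194585 [-1.21573760e-03  1.97658856e-04 -9.99999241e-01]
```

View pics/w4.png

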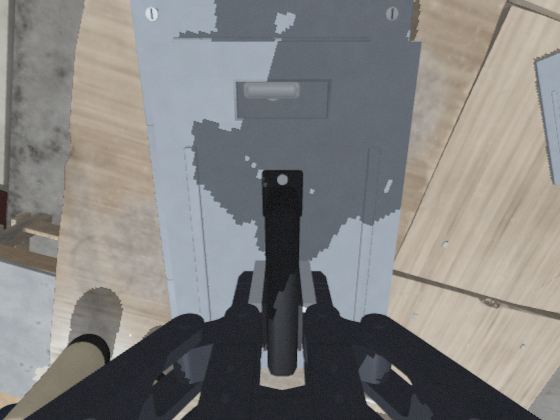

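The slot is at (235–328, 81–119), and the wing shows through it at (272,90).

Run:
```python
from h import *
d=np.load("w4.npz");P=d["P"];img=d["img"];c=dict(T=d["T"],mtx=d["mtx"]);Rm=d["Rm"];p=d["p"]
print("plate z",[P[v,u,2].round(4) for u,v in((180,120),(330,140),(175,250),(385,250),(220,60),(350,60))])
z=P[...,2]
zt=np.nanmedian(z[55:75,190:370]);print(zt)
m=((z<zt-.02)|np.isnan(z)).astype(np.uint8);m[:72]=0;m[130:]=0;m[:,:220]=0;m[:,345:]=0
print(m.sum())
cs,_=cv2.findContours(m,cv2.RETR_EXTERNAL,cv2.CHAIN_APPROX_NONE);k=max(cs,key=cv2.contourArea)[:,0]
print(k.min(0),k.max(0))
s=cv2.minAreaRect(np.array([ray(c,u,v,zt)[:2] for u,v in k],np.float32));print("slot",s)
w=(m>0)&(z>.1)&(z<.115);q=P[w];print("wing",len(q),cv2.minAreaRect(q[:,:2].astype(np.float32)))
sp=np.array([*s[0],zt]);wp=np.array([.6845,-.007,zt])
print("slot in tool",(Rm.T@(sp-p)*1000).round(1),"wing-slot in tool",(Rm.T@(wp-sp)*1000).round(1))
# cover side edges direction
g=(np.abs(z-zt)<.006).astype(np.uint8)
L=[];Rr=[]
for v in range(130,240,4):
    u=np.where(g[v]>0)[0]
    if len(u): L.append(ray(c,u.min(),v,zt)[:2]);Rr.append(ray(c,u.max(),v,zt)[:2])
for e in(L,Rr):
    f=cv2.fitLine(np.array(e,np.float32),cv2.DIST_HUBER,0,.01,.01).ravel();print("edge",f,np.degrees(np.arctan2(f[1],f[0])))
```

```text
plate z [np.float64(0.1613), np.float64(0.1624), np.float64(0.1619), np.float64(0.1621), np.float64(0.1624), np.float64(0.1631)]
0.16271245901829046
3238
[236  82] [327 118]
slot ((0.677223265171051, -0.0033647697418928146), (0.04110110178589821, 0.015553445555269718), 16.707592010498047)
wing 787 ((0.6849535703659058, -0.006430396810173988), (0.03516611456871033, 0.009452829137444496), 16.691274642944336)
slot in tool [81.   0.6 35.4] wing-slot in tool [ 5.6 -5.9 -0. ]
edge [ 0.29459375 -0.95562255  0.7225636   0.05185317] -72.86681
edge [ 0.28887492 -0.9573668   0.6084968   0.0176475 ] -73.20939
```

>>> drive_tool:
  motion:
    - [[255, 3, -3, 10, 0], [255, 2.5, -3, 20, 0], [255, 0, 0, 15, 0], [255, 0, 0, 0, 0], [255, 0, 0, 0, 0]]

```text
time: 11.77
ee_pos: [0.6613, 0.0704, 0.1513]
tcp_rot: [0.001, 0.802, -0.597, -0.002]
wrist_force: [-0.3, -1.7, -1.8]
grip_width: 0.0124
grasp_force: 88.4
```

>>> drive_tool:
  motion:
    - [[255, 0, 0, 0, 0], [255, 0, 0, 0, 0], [255, 0, 0, 0, 0]]

```text
time: 12.02
ee_pos: [0.6637, 0.0703, 0.155]
tcp_rot: [-0.001, 0.802, -0.597, 0.001]
wrist_force: [0.4, 0.2, -3.3]
grip_width: 0.0122
grasp_force: 88.4
```

```bash
cat > chk.py <<'E'
from h import *
s,Rm,p=st();print(s["time"],p,s["wrist_force"])
c=cap("wrist");P=cloud(c);img=c["img"];cv2.imwrite("pics/w5.png",img)
z=P[...,2];zt=np.nanmedian(z[55:75,190:370]);print("plate",zt, [P[v,u,2].round(4) for u,v in((180,120),(350,140),(175,250),(385,250))])
m=((np.abs(z-zt)>.006)|np.isnan(z)).astype(np.uint8);m[:72]=0;m[130:]=0;m[:,:220]=0;m[:,345:]=0
cs,_=cv2.findContours(m,cv2.RETR_EXTERNAL,cv2.CHAIN_APPROX_NONE);k=max(cs,key=cv2.contourArea)[:,0]
S=cv2.minAreaRect(np.array([ray(c,u,v,zt)[:2] for u,v in k],np.float32));print("slot",k.min(0),k.max(0),S)
w=(z>.096)&(z<.115)&(np.abs(P[...,0]-.685)<.03)&(np.abs(P[...,1]+.007)<.03)&(m>0);q=P[w]
W=cv2.minAreaRect(q[:,:2].astype(np.float32)) if len(q)>20 else None;print("wing",len(q),W)
sp=np.array([*S[0],zt]);wp=np.array([.6847,-.0067,zt])
print("wing-slot in tool (prior)",(Rm.T@(wp-sp)*1000).round(1), "y",np.degrees(np.arctan2(Rm[1,1],Rm[0,1])))
if W: print("live",(Rm.T@(np.array([*W[0],zt])-sp)*1000).round(1))
E
python3 chk.py
```

```text
12.0167 [0.66372454 0.07029293 0.15499351] [ 0.43378225  0.18996743 -3.31798161]
plate 0.1196326558388178 [np.float64(0.1201), np.float64(0.1194), np.float64(0.1186), np.float64(0.1201)]
slot [237  81] [327 117] ((0.6864439845085144, -0.00792005192488432), (0.0406644232571125, 0.015525510534644127), 16.684049606323242)
wing 1365 ((0.6850701570510864, -0.0063846781849861145), (0.03561506047844887, 0.009382952935993671), 16.670198440551758)
wing-slot in tool (prior) [-1.7  1.3 -0. ] y -163.33140216088634
live [-1.9  0.9 -0. ]
```

>>> drive_tool:
  motion:
    - [[255, -1.5, 1, 0, 0], [255, 0, 0, 0, 0], [255, 0, 0, 0, 0], [255, 0, 0, 0, 0], [255, 0, 0, 0, 0]]

```text
time: 12.48
ee_pos: [0.6615, 0.0714, 0.1532]
tcp_rot: [0.0, 0.802, -0.597, 0.0]
wrist_force: [0.5, -0.5, -1.6]
grip_width: 0.0122
grasp_force: 88.5
```

```bash
python3 chk.py
```

```text
12.4833 [0.66152336 0.07135963 0.15317067] [ 0.54168455 -0.45332923 -1.64067743]
plate 0.11768973518159097 [np.float64(0.1176), np.float64(0.1174), np.float64(0.1165), np.float64(0.1165)]
slot [236  82] [327 117] ((0.6841030716896057, -0.0066441502422094345), (0.0407685823738575, 0.01511004101485014), 16.665603637695312)
wing 1450 ((0.686347246170044, -0.006167987361550331), (0.038939476013183594, 0.012140700593590736), 12.136747360229492)
wing-slot in tool (prior) [ 0.2 -0.6  0. ] y -163.33972699115157
live [ 0.2 -2.3 -0. ]
```

>>> drive_tool:
  motion:
    - [[255, 0, -0.5, 8, 0], [255, 0, 0, 8, 0], [255, 0, 0, 7, 0], [255, 0, 0, 5, 0], [255, 0, 0, 0, 0]]

```text
time: 12.95
ee_pos: [0.6605, 0.0715, 0.1223]
tcp_rot: [0.001, 0.802, -0.597, -0.002]
wrist_force: [-0.2, -0.6, -3.7]
grip_width: 0.0122
grasp_force: 88.6
```

>>> drive_tool:
  motion:
    - [[255, 0, 0, 0, 0], [255, 0, 0, 0, 0], [255, 0, 0, 0, 0]]

```text
time: 13.2
ee_pos: [0.6624, 0.0715, 0.1258]
tcp_rot: [-0.0, 0.802, -0.597, 0.0]
wrist_force: [-1.1, -1.3, -1.9]
grip_width: 0.0123
grasp_force: 88.6
```

```bash
python3 chk.py
```

```text
13.2 [0.6623959  0.07149539 0.12582703] [-1.12577078 -1.30781518 -1.85661752]
plate 0.0903952188538209 [np.float64(0.0891), np.float64(0.0902), np.float64(0.089), np.float64(0.0898)]
slot [236  81] [327 117] ((0.6851524114608765, -0.0066858921200037), (0.04102712497115135, 0.015526380389928818), 16.669496536254883)
wing 2031 ((0.6849780082702637, -0.006459558382630348), (0.03594687581062317, 0.009915295988321304), 16.6536922454834)
wing-slot in tool (prior) [-0.1  0.4 -0. ] y -163.3399676915288
live [-0.3  0.1 -0. ]
```

>>> drive_tool:
  motion:
    - [[255, 0, 0, 2, 0], [255, 0, 0, 2, 0], [255, 0, 0, 2, 0], [255, 0, 0, 1, 0], [255, 0, 0, 0, 0]]

```text
time: 13.67
ee_pos: [0.6624, 0.0713, 0.119]
tcp_rot: [-0.0, 0.802, -0.597, 0.001]
wrist_force: [-0.5, -1.6, 2.5]
grip_width: 0.0122
grasp_force: 89.1
```

>>> drive_tool:
  motion:
    - [[255, 0, 0, 1, 0], [255, 0, 0, 1, 0], [255, 0, 0, 1, 0], [255, 0, 0, 0, 0], [255, 0, 0, 0, 0]]

```text
time: 14.08
ee_pos: [0.6625, 0.0712, 0.1173]
tcp_rot: [-0.0, 0.802, -0.597, 0.001]
wrist_force: [-2.3, -1.2, 6.6]
grip_width: 0.0123
grasp_force: 89.8
```

```bash
python3 chk.py
```

```text
14.0833 [0.66247025 0.07124538 0.11725367] [-2.3111944  -1.21790616  6.62338811]
plate 0.08086920576942855 [np.float64(0.0809), np.float64(0.0814), np.float64(0.0803), np.float64(0.0814)]
slot [237  83] [326 119] ((0.6847681403160095, -0.006178693845868111), (0.04088331386446953, 0.015679530799388885), 16.648561477661133)
wing 2170 ((0.6850141286849976, -0.0066160159185528755), (0.036115847527980804, 0.009682695381343365), 16.86069107055664)
wing-slot in tool (prior) [0.5 0.2 0. ] y -163.35225869139322
live [ 0.5 -0.1  0. ]
```

>>> drive_tool:
  motion:
    - [[255, 0, 0, 1, 0], [255, 0, 0, 1, 0], [255, 0, 0, 1, 0], [255, 0, 0, 0, 0], [255, 0, 0, 0, 0]]

```text
time: 14.55
ee_pos: [0.6625, 0.0712, 0.1164]
tcp_rot: [-0.001, 0.802, -0.597, 0.001]
wrist_force: [-4.9, -1.6, 12.3]
grip_width: 0.0122
grasp_force: 90.6
```

>>> drive_tool:
  motion:
    - [[255, 0, 0, 1, 0], [255, 0, 0, 1, 0], [255, 0, 0, 1, 0], [255, 0, 0, 0, 0], [255, 0, 0, 0, 0]]

```text
time: 14.97
ee_pos: [0.6625, 0.0712, 0.1164]
tcp_rot: [-0.001, 0.802, -0.597, 0.002]
wrist_force: [-8.7, -1.3, 20.1]
grip_width: 0.0119
grasp_force: 91.8
```

>>> drive_tool:
  motion:
    - [[255, 0, 0, 1, 0], [255, 0, 0, 1, 0], [255, 0, 0, 1, 0], [255, 0, 0, 0, 0], [255, 0, 0, 0, 0]]

```text
time: 15.38
ee_pos: [0.6625, 0.0712, 0.1164]
tcp_rot: [-0.002, 0.802, -0.597, 0.003]
wrist_force: [-12.2, -2.4, 29.3]
grip_width: 0.012
grasp_force: 93.0
```

```bash
python3 chk.py
```

```text
15.3833 [0.66252131 0.07119709 0.11636148] [-12.15351721  -2.42903153  29.27735044]
plate 0.08000067031386698 [np.float64(0.0801), np.float64(0.0797), np.float64(0.0807), np.float64(0.0798)]
slot [238  88] [326 115] ((0.6848530173301697, -0.0060113575309515), (0.04057125002145767, 0.01172731351107359), 15.692692756652832)
wing 2257 ((0.6848547458648682, -0.006384966894984245), (0.035851527005434036, 0.00972559954971075), 16.639110565185547)
wing-slot in tool (prior) [ 0.6  0.3 -0. ] y -163.34330960029908
live [0.4 0.1 0. ]
```

```bash
python3 -c "
from h import *
print(r.hand_in())"
```

```text
the job is handed in; nothing more can be done
None
```

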